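Set the sander's outrigger foot down on its packing strip

ROBOT

A 6-joint arm with a two-finger parallel gripper is mounted at the origin on the work surface. World frame = base frame: x ahead of the robot, y to its left, z up, the work surface at z = 0. Lengths are in m, angles in rad, forces in N, time in s.
With the tool pointing down it reaches from about 0.375 to 0.9 m from the base axis. Payload 3.1 kg.
Tool frame: the origin (TCP) lies midway between the tips of the shut fingers; the grasp point (between the pads) lies 19 mm behind it (pinch_z is the distance from the TCP to the grasp point, in m); y points along the fingers, z is the direction in which the jaws open and shut, and the axes are right-handed (so a half turn about y gives the same grasp; the last joint's range is limited). The gripper opens to 87 mm and grips with 3 to 60 N. Pads are 19 mm wide; open, the fingers measure 117 mm over their backs; the gripper's body (75 mm by 190 mm) begins 51 mm behind the grasp point.
Start: joints at [-0.178, 0.527, 1.433, -0, 1.181, -0.178], TCP at [0.625, 0, 0.223] pointing down, gripper open.
Joint ranges: [-3.08, 3.08], [-0.75, 2.2], [0.22, 2.44], [-1.43, 4.57], [0, 2.65], [-2.85, 2.85]. Speed limits (rad/s): [2.79, 2.79, 3.14, 3.14, 3.14, 3.14].

INTERFACE

Orientations are given as a unit quaternion [x, y, z, w].
In Python, from rig import * gives the robot as it stands.
- The arm moves only by the tool drive_tool, never from a script. Its argument "plan" is a list of rows, each a list of 7 numbers: the shift along the tool's x, y, z in mm, then the turn, a rotation vector about the tool's x, y, z in degrees, then the finger opening in mm, from 0 to 87. A call has 1 to 10 rows; each row is the pose to reach, as a shift and turn from the pose commanded when the call began, along the tool's axes at that moment; what a row does not reach only later rows make up. A row lasts 1/10 s, in which the tool goes at most 50 mm and 8.59 degrees, less where a joint would pass 70% of its speed; a pose out of reach is approached as far as the arm can. A call with a gripper value outside its range is refused whole. The fingers move at their own pace and stop on an object; "newtons" is the grip in N (left out, the last holds). Time passes only in rows, so rows that repeat a pose let the fingers close. It gives the time, the measured TCP pose, the force and the opening at its end, in the units of the state.
- get_obs(): the state, without advancing time (a new reading comes with each control period).
- camera(name): name is "scene" or "side" or "wrist"; returns the picture (384x512x3 uint8, blue, green, red); there is no depth.
- get_calibration(name): a dict with "fx", "fy", "cx", "cy" (pixels), "origin" and "rotation" of the camera in the world; the wrist camera has in their place "tool_from_camera" (4x4, takes a point from camera to tool coordinates, whose origin is the TCP and whose axes are the tool frame's). Camera axes: x right, y down, z forward; pixel columns grow to the right and rows downward; lengths in m; the calibration is good to about 2 mm. A picture is of the moment at which its call begins: read the wrist's pose just before it. get_calibration takes no time and is no camera call.
- hand_in(): hands the job in, once; it reports no verdict.
Trained networks look in the newest picture that a camera, given by its name, has taken for a name from the list of things; names that differ only in an ending like _2 or _b are one class to them, and where a whole thing is asked for, a point or a joint stands for the part that bears it (a point fixed in the world has none). Each returns a list of dicts, best first, with "conf" (0 to 1); they miss things now and then, are a little off and sometimes report something else, mostly with a low value. They report only what shows in the picture. A call takes as long as a camera call.
- spot_in(camera, target): "location" ([column, row] in pixels, amid what is visible of it).
- mark_of(camera, target): "location" ([column, row] in pixels: a listed point, or the origin of a listed thing).
The state is a dict: "time": time; "q": joint angles; "joint_velocities": joint speeds; "joint_torque": joint torques, N m; "position": TCP position; "tool_rot": TCP orientation; "ft_force": force on the tool from outside, world axes, zero at the start; "moment": the same for the moment, N m; "grip_width": finger opening in m.
Only numpy, scipy, OpenCV 4.12 (cv2) and the standard library are available. Lean on these libraries where they do the work, as an engineer would, in place of code of your own. Each camera call takes 0.05 s, during which the arm holds its last target. There are 200 camera calls.

TASK

Slide the loose wooden packing strip flat under the raised levelling foot of the disc sander, so that the foot's whole pad is over it. Then wind the foot down with the round black knob until it just bears on the strip: snug, so that the strip is held, but not forced. Let go and leave the other things on the bench alone.

Things in the scene. Friction and masses are not known exactly. Their poses are not given: they have to be found in the camera images.
- sander: Red bench disc sander, fixed: base 260 x 240 mm, 62 mm high, 270 mm tall in all. Origin on the bench under the base's centre, z up. A red outrigger arm (44 mm wide, from 45 to 65 mm above the bench) runs along its own -y to a round eye 210 mm from the origin, through which the levelling foot hangs. The base's edge is 120 mm from the origin; nothing taller than the arm and knob lies beyond it.
- knob_grip (a point): Centre of the round black knob on the eye, on the foot's axis (40 mm across, 75 to 105 mm above the bench, this point at 90; the spindle end sticks out to 125). Fixed point, sander's axes. Grip at any yaw; it does not rise or sink. Clockwise from above lowers the foot 3 mm per radian. Turning it free takes 0.16 N m, plus 0.003 N m per newton on the pad. Stays where left up to 50 N on the pad.
- foot_spot (a point): Bench point straight below the foot's axis (fixed; sander's axes). The foot is a steel spindle with a round rubber pad, 30 mm across and 10 mm high. Its underside starts 23 to 32 mm above the bench; no listed pose shows where: 1 to 4 rad of knob bring it to the strip, felt as growing anticlockwise torque on the hand (at rest too, then offset by thread friction), about 60 N per radian.
- strip: Loose plain hardwood packing strip, 160 x 50 x 20 mm, about 110 g, lying flat on the bench. Origin at the centre of its underside; x along its length, y across its width, z up.
- strip_mid (a point): Centre of the packing strip, half-way up (10 mm above its underside); axes as the strip. To keep the hand clear of knob and arm the strip is best held near one end and pushed in end first from the side away from the sander.
- chisel: Bystander: wood chisel lying on the bench, 255 mm long, blade along its own +x (to 135 mm), dark wooden handle 26 mm thick along -x (to -120 mm). Origin on the bench, under the joint of handle and blade.
- glue: Bystander: white plastic glue bottle, 60 mm across, 150 mm tall, standing. Origin at the centre of its underside.
- sandblock: Bystander: cork sanding block, 110 x 60 x 30 mm. Origin at the centre of its underside.

How it is judged:
By the outcome, as a careful person would: the job done as asked, in the order asked, and still so for the second after the job is handed in, with the robot touching nothing.
It also fails if it takes over 72 s, if anything falls off the work surface, if the arm or the gripper's body presses on something with over 40 N, if the wrist force passes 120 N, or if a joint passes its speed limit or range.

## Working session

There is one attempt and no reset: what is moved stays moved. The work goes in short steps, Python scripts to look and compute and a tool call to move; the robot and the scene stay as the last step left them, time stands still between calls to the robot, and variables do not carry over. Pictures are saved under pics/ and viewed, about 8 in all and at most 12, crops included, and the job is handed in when it is done.

Besides the shell and the picture viewer there is one more tool, called after "Emit:" as a command line: name --pt "numbers of a row" for each row, then --argument value for the rest. drive_tool: Moves the arm, as the interface text tells. Its arguments: {"type":"object","properties":{"plan":{"type":"array","items":{"type":"array","items":{"type":"number"}}},"newtons":{"type":"number"}},"required":["plan"]}

```bash
mkdir -p pics; ls
cat > h.py <<'E'
from rig import *
import numpy as np, cv2
from scipy.spatial.transform import Rotation as R
def cam(name):
    c=get_calibration(name); o=get_obs()
    if 'origin' in c: return c,np.array(c['origin']),np.array(c['rotation']).reshape(3,3)
    T=np.array(c['tool_from_camera']); Rt=R.from_quat(o['tool_rot']).as_matrix()
    return c,np.array(o['position'])+Rt@T[:3,3],Rt@T[:3,:3]
def ray(name,uv,z):
    c,o,M=cam(name); d=M@np.array([(uv[0]-c['cx'])/c['fx'],(uv[1]-c['cy'])/c['fy'],1]); return o+d*(z-o[2])/d[2]
def proj(name,p):
    c,o,M=cam(name); q=M.T@(np.array(p)-o); return np.array([c['fx']*q[0]/q[2]+c['cx'],c['fy']*q[1]/q[2]+c['cy']])
E
python3 - <<'E'
from h import *
o=get_obs();print(o)
ims=[]
for n in ['scene','side','wrist']:
    im=camera(n);ims.append(im); print(n,get_calibration(n))
    for t,z in [('sander',0),('knob_grip',.09),('foot_spot',0),('strip',0),('strip_mid',.01),('chisel',0),('glue',0),('sandblock',0)]:
        for r in mark_of(n,t)[:2]: print(n,t,r['conf'],np.round(r['location']),np.round(ray(n,r['location'],z),3))
cv2.imwrite('pics/a.png',ims[0]);cv2.imwrite('pics/b.png',ims[1])
cv2.imwrite('pics/ab.png',cv2.resize(np.vstack([np.hstack(ims[:2])]),(800,300)))
E
```

```text
pics
{'time': 0.0, 'q': array([-1.78490608e-01,  5.28453879e-01,  1.43390181e+00,  2.13911431e-05,
        1.18137093e+00, -1.78490815e-01]), 'joint_velocities': array([ 0.00121293,  0.00074575, -0.00024896, -0.00023273, -0.00061133,
       -0.00038799]), 'joint_torque': array([-5.45745443e-04, -4.40045428e+01, -1.76593530e+01,  6.32597599e-02,
        5.83207863e-02, -1.53719384e-04]), 'position': array([6.24275776e-01, 1.72133639e-04, 2.21579327e-01]), 'tool_rot': array([-0.50042228,  0.50062542, -0.49937798,  0.49957318]), 'ft_force': array([-0.1207422 ,  0.20328967, -0.23953629]), 'moment': array([-0.00251367, -0.02049253,  0.00983119]), 'grip_width': 0.086815288601767}
scene {'fx': 387.8451622682601, 'fy': 387.8451622682601, 'cx': 254.62927522406534, 'cy': 192.05828657069227, 'origin': array([ 1.07065712, -0.24307145,  0.94248901]), 'rotation': array([ 0.76407733,  0.57774281, -0.17861014, -0.22471647])}Traceback (most recent call last):
  File "<stdin>", line 7, in <module>
  File "h.py", line 10, in ray
    c,o,M=cam(name); d=M@np.array([(uv[0]-c['cx'])/c['fx'],(uv[1]-c['cy'])/c['fy'],1]); return o+d*(z-o[2])/d[2]
          ~~~^^^^^^
  File "h.py", line 6, in cam
    if 'origin' in c: return c,np.array(c['origin']),np.array(c['rotation']).reshape(3,3)
                                                     ~~~~~~~~~~~~~~~~~~~~~~~~~~~~~~~^^^^^
ValueError: cannot reshape array of size 4 into shape (3,3)
```

```bash
sed -i "s/np.array(c\['rotation'\]).reshape(3,3)/R.from_quat(c['rotation']).as_matrix()/" h.py
python3 - <<'E'
from h import *
print(R.from_quat(get_obs()['tool_rot']).as_matrix().round(2))
for n in ['scene','side','wrist']:
    im=camera(n);cv2.imwrite(f'pics/{n}.png',im); print(n,np.round(cam(n)[1],3))
    for t,z in [('sander',0),('knob_grip',.09),('foot_spot',0),('strip',0),('strip_mid',.01),('chisel',0),('glue',0),('sandblock',0)]:
        for r in mark_of(n,t)[:2]: print(n,t,round(r['conf'],2),np.round(r['location']),np.round(ray(n,r['location'],z),3))
E
```

```text
[[-0. -0.  1.]
 [-1.  0. -0.]
 [-0. -1. -0.]]
scene [ 1.071 -0.243  0.942]
scene sander 0.84 [372. 193.] [0.566 0.238 0.   ]
scene knob_grip 0.93 [309. 189.] [0.557 0.038 0.09 ]
scene strip 0.91 [196. 230.] [ 0.546 -0.275  0.   ]
scene strip_mid 0.98 [196. 229.] [ 0.546 -0.276  0.01 ]
scene strip_mid 0.73 [257. 290.] [ 0.757 -0.162  0.01 ]
scene chisel 0.57 [259. 291.] [ 0.757 -0.158  0.   ]
scene glue 0.76 [146. 258.] [ 0.59  -0.419  0.   ]
scene sandblock 0.8 [216. 158.] [ 0.317 -0.17   0.   ]
side [ 0.525 -1.116  0.79 ]
side sander 0.96 [260. 161.] [0.572 0.261 0.   ]
side knob_grip 0.85 [256. 174.] [0.554 0.028 0.09 ]
side knob_grip 0.42 [255. 199.] [ 0.549 -0.097  0.09 ]
side foot_spot 0.89 [252. 198.] [0.542 0.038 0.   ]
side strip 0.73 [255. 272.] [ 0.548 -0.283  0.   ]
side strip 0.6 [251. 266.] [ 0.538 -0.261  0.   ]
side strip_mid 0.64 [254. 266.] [ 0.546 -0.275  0.01 ]
side chisel 0.91 [333. 242.] [ 0.757 -0.17   0.   ]
side glue 0.67 [275. 316.] [ 0.589 -0.425 -0.   ]
side sandblock 0.98 [167. 243.] [ 0.315 -0.172  0.   ]
wrist [0.625 0.082 0.385]
wrist knob_grip 0.67 [167. 144.] [0.544 0.034 0.09 ]
wrist strip 0.91 [198. 348.] [ 0.541 -0.281  0.   ]
wrist strip_mid 0.63 [200. 353.] [ 0.545 -0.28   0.01 ]
```

View pics/scene.png

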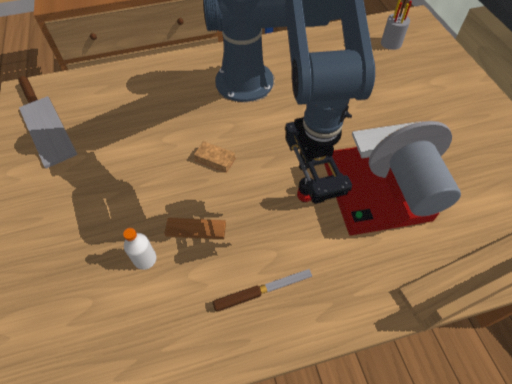

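View pics/side.png

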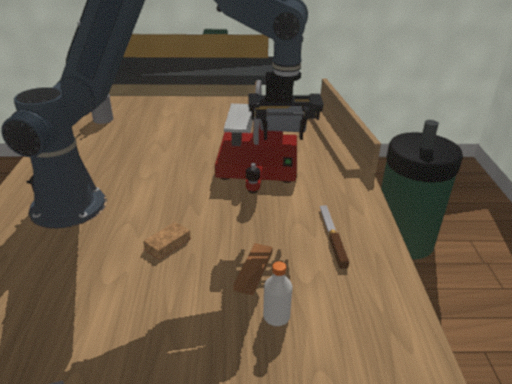

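The scene view shows the strip at about (196,229), lying roughly along world y, with the knob at (309,189) near the red eye. In the side view, the glue bottle at (278,295) stands just beyond the strip's outer end. Next I'll go above the strip.

Emit:
drive_tool --pt "290 0 -78 0 0 0 87" --pt "290 0 -78 0 0 0 87" --pt "290 0 -78 0 0 0 87" --pt "290 0 -78 0 0 0 87" --pt "290 0 -78 0 0 0 87" --pt "290 0 -78 0 0 0 87" --pt "290 0 -78 0 0 0 87" --pt "290 0 -78 0 0 0 87"

```text
time: 2.25
position: [0.5464, -0.2913, 0.2224]
tool_rot: [-0.499, 0.501, -0.501, 0.499]
ft_force: [-0.2, -0.4, 0.5]
grip_width: 0.0868
```

```bash
cat > look.py <<'E'
from h import *
import sys
o=get_obs();print(o['time'],o['position'].round(4),R.from_quat(o['tool_rot']).as_matrix().round(3).tolist(),o['ft_force'].round(2),o['moment'].round(3),o['grip_width'])
for n in sys.argv[2:]:
    im=camera(n);cv2.imwrite(f'pics/{sys.argv[1]}_{n}.png',im)
    for t,z in [('knob_grip',.09),('foot_spot',0),('strip',0),('strip_mid',.01),('sander',0),('glue',0)]:
        for r in mark_of(n,t)[:2]: print(n,t,round(r['conf'],2),np.round(r['location']),np.round(ray(n,r['location'],z),4))
E
python3 look.py c wrist scene side
```

```text
2.25 [ 0.5464 -0.2913  0.2224] [[-0.003, 0.0, 1.0], [-1.0, 0.001, -0.003], [-0.001, -1.0, 0.0]] [-0.17 -0.41  0.52] [ 0.037  0.016 -0.038] 0.08675498234706808
wrist strip 0.85 [252. 152.] [ 0.5433 -0.2788  0.    ]
wrist strip_mid 0.74 [252. 152.] [ 0.543  -0.2768  0.01  ]
wrist glue 0.55 [291. 262.] [ 0.5946 -0.4275  0.    ]
scene knob_grip 0.58 [306. 183.] [0.5367 0.0358 0.09  ]
scene foot_spot 0.72 [215. 160.] [ 0.3203 -0.1724  0.    ]
scene strip 0.62 [197. 232.] [ 0.5504 -0.2742  0.    ]
scene strip_mid 0.86 [195. 226.] [ 0.5386 -0.2764  0.01  ]
scene strip_mid 0.48 [306. 187.] [0.5017 0.0584 0.01  ]
scene sander 0.75 [373. 190.] [0.5576 0.2451 0.    ]
scene glue 0.87 [145. 259.] [ 0.5912 -0.4217  0.    ]
side knob_grip 0.62 [252. 174.] [0.5426 0.0332 0.09  ]
side foot_spot 0.92 [252. 197.] [0.544 0.044 0.   ]
side strip 0.93 [254. 270.] [ 0.5438 -0.277  -0.    ]
side strip 0.65 [253. 197.] [0.5479 0.0423 0.    ]
side strip_mid 0.66 [252. 268.] [ 0.5409 -0.2816  0.01  ]
side sander 0.57 [257. 163.] [0.5618 0.2527 0.    ]
side sander 0.42 [333. 238.] [ 0.7613 -0.1534  0.    ]
side glue 0.9 [275. 317.] [ 0.5882 -0.4282  0.    ]
```

View pics/c_wrist.png

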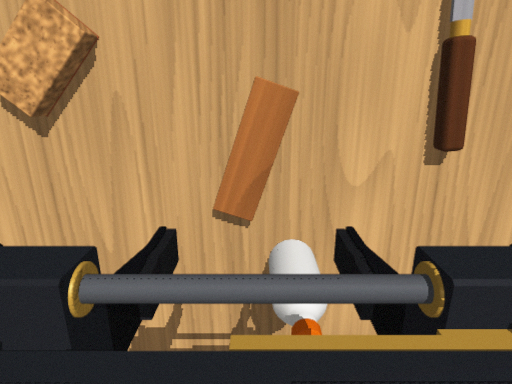

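View pics/c_scene.png

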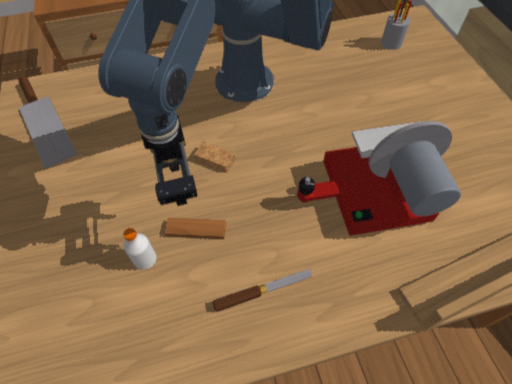

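Wrist view: the strip's top corners are at about (257,78), (298,93), (213,212) and (250,222), so it is yawed. In the scene view, the knob is at (307,185) and the red base's near edge runs (326,152) to (350,233).

```bash
python3 - <<'E'
from h import *
im=cv2.imread('pics/c_wrist.png')
P=np.array([ray('wrist',p,.02)[:2] for p in [(257,78),(298,93),(250,222),(213,212)]]);print(P.round(3))
print('len',np.linalg.norm(P[0]-P[3]),np.linalg.norm(P[1]-P[2]),'w',np.linalg.norm(P[0]-P[1]),np.linalg.norm(P[2]-P[3]))
d=(P[0]+P[1]-P[2]-P[3]);print('centre',P.mean(0),'yaw deg from +y (cw+)',np.degrees(np.arctan2(d[0],d[1])))
Q=[ray('scene',p,.062)[:2].round(3) for p in [(326,152),(350,233),(436,210)]];print(Q)
d=Q[1]-Q[0];print('base edge angle',np.degrees(np.arctan2(d[1],d[0])),np.linalg.norm(d))
for z,p in [(.105,(306,183)),(.125,(307,181))]:print(ray('scene',p,z))
E
python3 - <<'E'
import cv2
a=cv2.imread('pics/c_scene.png')[130:250,280:450];b=cv2.imread('pics/c_side.png')[130:220,200:320]
cv2.imwrite('pics/d.png',__import__('numpy').hstack([cv2.resize(a,(510,360),interpolation=2),cv2.resize(b,(290,360),interpolation=2)]))
E
```

```text
[[ 0.549 -0.198]
 [ 0.593 -0.213]
 [ 0.54  -0.363]
 [ 0.496 -0.35 ]]
len 0.16135604756719676 0.15912533126517198 w 0.04672964215203526 0.04631013224400901
centre [ 0.54439977 -0.28082541] yaw deg from +y (cw+) 19.201609570375044
[array([0.432, 0.138]), array([0.696, 0.1  ]), array([0.695, 0.343])]
base edge angle -8.190861376463383 0.2667208278331484
[0.54652494 0.03130455 0.105     ]
[0.5538669  0.02932513 0.125     ]
```

View pics/d.png

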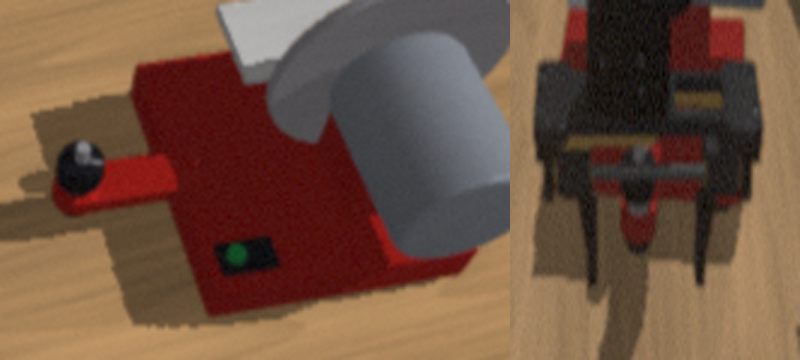

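Emit:
drive_tool --pt "24 0 -14 0 8.5 0 87" --pt "24 0 -14 0 17 0 87" --pt "24 0 -14 0 19.2 0 87" --pt "24 50 -14 0 19.2 0 87" --pt "24 100 -14 0 19.2 0 87" --pt "24 150 -14 0 19.2 0 87" --pt "24 175 -14 0 19.2 0 87" --pt "24 195 -14 0 19.2 0 87" --pt "24 210 -14 0 19.2 0 87" --pt "24 218 -14 0 19.2 0 87"

```text
time: 4.3
position: [0.5326, -0.3137, 0.0032]
tool_rot: [-0.41, 0.577, -0.576, 0.409]
ft_force: [-0.2, -0.1, -0.2]
grip_width: 0.0873
```

Emit:
drive_tool --pt "0 0 0 0 0 0 87" --pt "0 0 0 0 0 0 40" --pt "0 0 0 0 0 0 40" --pt "0 0 0 0 0 0 40" --pt "0 0 0 0 0 0 40" --pt "0 0 0 0 0 0 40" --pt "0 0 0 0 0 0 40" --newtons 25

```text
time: 5.0
position: [0.5329, -0.314, 0.0048]
tool_rot: [0.41, -0.576, 0.576, -0.41]
ft_force: [-1.2, 1.6, 2.5]
grip_width: 0.0497
```

```bash
python3 look.py e wrist scene
```

```text
5.0 [ 0.5329 -0.314   0.0048] [[-0.329, -0.0, 0.944], [-0.944, -0.0, -0.329], [0.0, -1.0, -0.0]] [-1.18  1.62  2.5 ] [0.091 0.176 0.034] 0.0496930248053765
wrist strip 0.81 [255. 181.] [ 0.5443 -0.2808  0.    ]
wrist strip_mid 0.85 [254. 183.] [ 0.5448 -0.2792  0.01  ]
scene knob_grip 0.64 [307. 188.] [0.5539 0.0339 0.09  ]
scene strip 0.71 [194. 230.] [ 0.5436 -0.2801  0.    ]
scene strip_mid 0.79 [196. 226.] [ 0.5389 -0.2734  0.01  ]
scene strip_mid 0.21 [370. 191.] [0.564  0.2295 0.01  ]
scene sander 0.69 [374. 192.] [0.5645 0.2438 0.    ]
scene glue 0.93 [144. 258.] [ 0.5895 -0.4223  0.    ]
```

View pics/e_wrist.png

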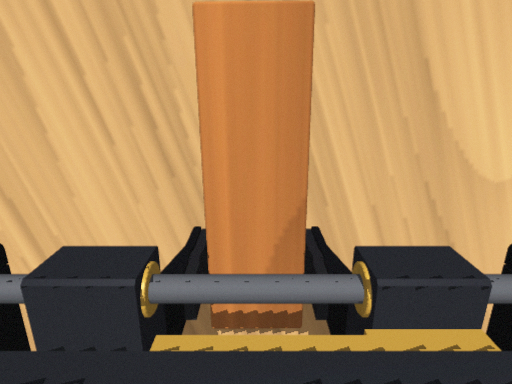

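The strip is held (opening 49.7 mm) and centred in the jaws. I'll slide it to a staging pose in line with the sander's outrigger.

Emit:
drive_tool --pt "-24 0 -11 0 -2 0 40" --pt "-48 0 -21 0 -4 0 40" --pt "-72 0 -32 0 -6 0 40" --pt "-96 0 -42 0 -8 0 40" --pt "-120 0 -53 0 -10 0 40" --pt "-144 0 -63 0 -11.2 0 40" --pt "-144 0 -63 0 -11.2 0 40" --pt "-144 0 -63 0 -11.2 0 40"

```text
time: 6.5
position: [0.5207, -0.1555, 0.0048]
tool_rot: [-0.464, 0.534, -0.533, 0.464]
ft_force: [-0.3, 3.8, 6.7]
grip_width: 0.0499
```

```bash
python3 look.py f wrist scene side; python3 -c "
import cv2,numpy as np
a=cv2.imread('pics/f_wrist.png');b=cv2.imread('pics/f_side.png')[140:240,190:310];c=cv2.imread('pics/f_scene.png')[140:240,240:360]
cv2.imwrite('pics/f.png',np.hstack([cv2.resize(a,(512,384)),np.vstack([cv2.resize(b,(288,240),interpolation=2),cv2.resize(c,(288,240),interpolation=2)])[:384]]))"
```

```text
6.5 [ 0.5207 -0.1555  0.0048] [[-0.139, -0.001, 0.99], [-0.99, 0.002, -0.139], [-0.002, -1.0, -0.001]] [-0.3   3.77  6.7 ] [ 0.808 -0.053  0.025] 0.04993392546569972
wrist strip 0.86 [254. 181.] [ 0.5251 -0.1213  0.    ]
wrist strip_mid 0.78 [253. 182.] [ 0.5249 -0.1193  0.01  ]
scene knob_grip 0.63 [308. 186.] [0.5461 0.0381 0.09  ]
scene strip 0.87 [250. 212.] [ 0.5301 -0.1177  0.    ]
scene strip_mid 0.91 [251. 208.] [ 0.5245 -0.115   0.01  ]
scene glue 0.96 [144. 260.] [ 0.5941 -0.4238  0.    ]
side knob_grip 0.94 [255. 175.] [0.5524 0.0232 0.09  ]
side strip 0.77 [248. 229.] [ 0.5319 -0.1134  0.    ]
side strip_mid 0.76 [248. 228.] [ 0.5302 -0.1221  0.01  ]
side sander 0.66 [261. 164.] [0.5755 0.2425 0.    ]
side sander 0.65 [246. 229.] [ 0.5261 -0.1125  0.    ]
side glue 0.76 [276. 315.] [ 0.591  -0.4214  0.    ]
```

View pics/f.png

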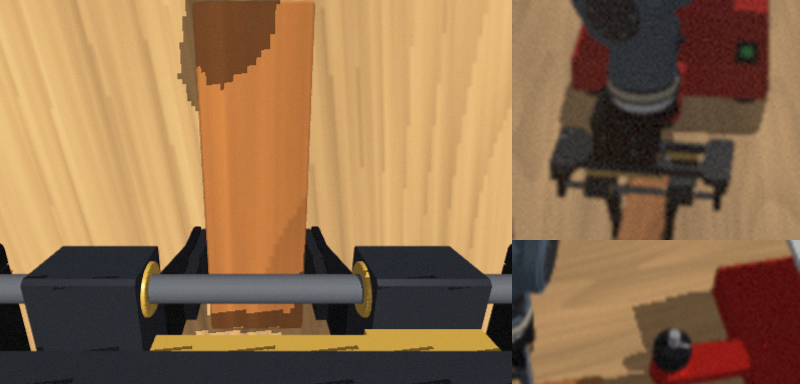

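The strip is held in line with the arm, and the knob is still about 107 mm ahead. I'll push in half-way and look again.

Emit:
drive_tool --pt "-15 -0.6 0 0 0 0 40" --pt "-30 -0.6 0 0 0 0 40" --pt "-42 -0.6 0 0 0 0 40" --pt "-50 -0.6 0 0 0 0 40" --pt "-50 -0.6 0 0 0 0 40"

```text
time: 8.05
position: [0.5276, -0.106, 0.0049]
tool_rot: [-0.465, 0.534, -0.533, 0.464]
ft_force: [-0.9, 0.2, -1.4]
grip_width: 0.0498
```

```bash
python3 look.py g wrist scene side; python3 -c "
import cv2,numpy as np
a=cv2.imread('pics/g_wrist.png');b=cv2.imread('pics/g_side.png')[140:240,190:310];c=cv2.imread('pics/g_scene.png')[140:240,240:360]
cv2.imwrite('pics/g.png',np.hstack([cv2.resize(a,(512,384)),np.vstack([cv2.resize(b,(288,192),interpolation=2),cv2.resize(c,(288,192),interpolation=2)])[:384]]))"
```

```text
8.05 [ 0.5276 -0.106   0.0049] [[-0.137, -0.001, 0.991], [-0.991, 0.001, -0.137], [-0.0, -1.0, -0.001]] [-0.93  0.24 -1.42] [-0.012 -0.036 -0.014] 0.04976205539682107
wrist strip 0.63 [255. 178.] [ 0.5331 -0.0715  0.    ]
wrist strip_mid 0.88 [253. 182.] [ 0.5322 -0.0712  0.01  ]
scene knob_grip 0.65 [214. 158.] [ 0.3843 -0.1812  0.09  ]
scene knob_grip 0.57 [308. 186.] [0.5487 0.0391 0.09  ]
scene strip 0.58 [268. 209.] [ 0.5355 -0.067   0.    ]
scene strip_mid 0.63 [266. 206.] [ 0.5309 -0.0725  0.01  ]
scene sander 0.92 [373. 192.] [0.5662 0.2408 0.    ]
scene glue 0.79 [144. 259.] [ 0.5909 -0.4248  0.    ]
side knob_grip 0.97 [254. 170.] [0.5484 0.0502 0.09  ]
side knob_grip 0.34 [258. 164.] [0.563  0.0913 0.09  ]
side strip 0.75 [249. 221.] [ 0.5349 -0.0759  0.    ]
side strip_mid 0.93 [248. 214.] [ 0.5322 -0.058   0.01  ]
side sander 0.86 [258. 161.] [0.5664 0.2623 0.    ]
side glue 0.79 [276. 315.] [ 0.5918 -0.4222  0.    ]
```

View pics/g.png

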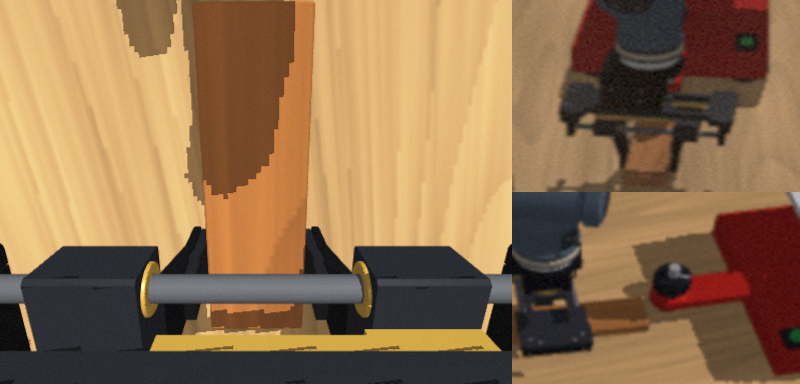

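The scene crop shows the strip's end just short of the eye, with its axis passing through the knob's axis (x≈0.547 at y=0.034). I'll finish the push.

Emit:
drive_tool --pt "-12 0 0 0 0 0 40" --pt "-24 0 0 0 0 0 40" --pt "-36 0 0 0 0 0 40" --pt "-46 0 0 0 0 0 40" --pt "-54 0 0 0 0 0 40" --pt "-58 0 0 0 0 0 40" --pt "-58 0 0 0 0 0 40"

```text
time: 9.8
position: [0.5359, -0.0496, 0.0051]
tool_rot: [-0.464, 0.533, -0.533, 0.464]
ft_force: [-0.3, -0.3, 0.1]
grip_width: 0.0497
```

Emit:
drive_tool --pt "0 0.6 0 0 0 0 40" --pt "0 0.6 0 0 0 0 87" --pt "0 0.6 0 0 0 0 87" --pt "0 0.6 0 0 0 0 87" --pt "0 0.6 0 0 0 0 87" --pt "0 0.6 0 0 0 0 87"

```text
time: 10.4
position: [0.5358, -0.0505, 0.0045]
tool_rot: [-0.464, 0.534, -0.534, 0.464]
ft_force: [-0.5, 0.4, 0.2]
grip_width: 0.0813
```

Emit:
drive_tool --pt "20 -15 0 0 0 0 87" --pt "40 -50 0 0 0 0 87" --pt "40 -100 0 0 0 0 87" --pt "40 -150 0 0 0 0 87" --pt "40 -200 0 0 0 0 87" --pt "40 -215 0 0 0 0 87" --pt "40 -215 0 0 0 0 87" --pt "40 -215 0 0 0 0 87"

```text
time: 11.2
position: [0.5295, -0.0897, 0.219]
tool_rot: [-0.464, 0.534, -0.533, 0.464]
ft_force: [-0.6, 0.0, -0.5]
grip_width: 0.0873
```

```bash
python3 look.py i wrist scene side; python3 -c "
import cv2,numpy as np
a=cv2.imread('pics/i_wrist.png');b=cv2.imread('pics/i_side.png')[140:240,190:310];c=cv2.imread('pics/i_scene.png')[140:240,240:360]
cv2.imwrite('pics/i.png',np.hstack([cv2.resize(a,(512,384)),np.vstack([cv2.resize(b,(288,192),interpolation=2),cv2.resize(c,(288,192),interpolation=2)])[:384]]))"
```

```text
11.2 [ 0.5295 -0.0897  0.219 ] [[-0.139, -0.001, 0.99], [-0.99, 0.0, -0.139], [-0.0, -1.0, -0.001]] [-0.62  0.04 -0.52] [ 0.003  0.016 -0.024] 0.08725067230635075
wrist knob_grip 0.78 [255.  36.] [0.5456 0.0326 0.09  ]
wrist strip 0.91 [253.  95.] [ 0.5363 -0.0147  0.    ]
wrist strip 0.2 [256.  95.] [ 0.5393 -0.0149  0.    ]
wrist strip_mid 0.83 [258.  94.] [ 0.542 -0.014  0.01 ]
scene knob_grip 0.94 [307. 187.] [0.5485 0.0338 0.09  ]
scene strip 0.56 [284. 206.] [ 0.5385 -0.0217  0.    ]
scene strip 0.53 [257. 291.] [ 0.7548 -0.1618  0.    ]
scene strip_mid 0.56 [290. 202.] [ 0.536  -0.0024  0.01  ]
scene sander 0.86 [373. 194.] [0.5698 0.2385 0.    ]
scene glue 0.74 [147. 258.] [ 0.5923 -0.4168  0.    ]
side knob_grip 0.74 [255. 174.] [0.5514 0.0304 0.09  ]
side foot_spot 0.78 [253. 196.] [0.5461 0.0461 0.    ]
side strip 0.59 [253. 209.] [ 0.5447 -0.0182  0.    ]
side strip 0.24 [276. 316.] [ 0.5911 -0.4239 -0.    ]
side strip_mid 0.57 [253. 203.] [ 0.5472 -0.0033  0.01  ]
side glue 0.81 [275. 316.] [ 0.5891 -0.4233  0.    ]
```

View pics/i.png

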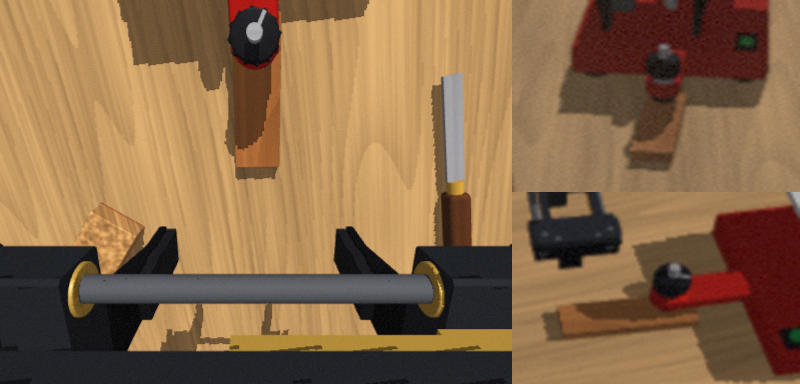

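Wrist view: the strip's near end spans (237,167) to (279,167), its axis is at column ≈258, and it runs under the eye. The knob is centred at (254,36), and its spindle has a white index mark. I'll compute the overlap.

Run:
```python
from h import *
u=np.array([.139,.990]);w=np.array([.99,-.139])
k=ray('wrist',(254.5,36),.095)[:2];k2=ray('wrist',(254,32),.125)[:2];print('knob',k,k2)
for p in [(237,167),(279,167),(234,70),(281,70)]:
    q=ray('wrist',p,.02)[:2];print(q.round(4),'along',round((q-k)@u,4),'across',round((q-k)@w,4))
o=get_obs();t=o['position'];print('knob-tcp in tool',R.from_quat(o['tool_rot']).as_matrix().T@(np.array([*k,.09])-t),o['q'])
```

```text
knob [0.54681584 0.03137641] [0.54634327 0.02985713]
[ 0.509  -0.0907] along -0.1261 across -0.0205
[ 0.5565 -0.0973] along -0.1261 across 0.0275
[0.5222 0.0126] along -0.022 across -0.0218
[0.5709 0.0058] along -0.022 across 0.0274
knob-tcp in tool [-0.12242145  0.12963186 -0.00058192] [-3.75816147e-01  4.14258267e-01  1.65460955e+00 -5.38757769e-07
  1.07255385e+00 -2.36217635e-01]
```

The foot's axis is 34 mm inside the far end and 3 mm off the strip's centreline. The 15 mm pad radius therefore has at least 6 mm to spare on every side. Next, the knob: hand yawed 40° anticlockwise first, then lowered.

Emit:
drive_tool --pt "-40 0 0 0 -8 0 87" --pt "-80 0 0 0 -16 0 87" --pt "-115 0 -0.5 0 -24 0 87" --pt "-122 0 -0.5 0 -32 0 87" --pt "-122 0 -0.5 0 -40 0 87" --pt "-122 40 -0.5 0 -40 0 87" --pt "-122 80 -0.5 0 -40 0 87" --pt "-122 115 -0.5 0 -40 0 87" --pt "-122 135 -0.5 0 -40 0 87" --pt "-122 145 -0.5 0 -40 0 87"

```text
time: 13.25
position: [0.5456, 0.0311, 0.0725]
tool_rot: [0.619, -0.344, 0.342, -0.618]
ft_force: [0.4, -0.5, 0.4]
grip_width: 0.0872
```

Emit:
drive_tool --pt "0 0 0 0 0 0 87" --pt "0 0 0 0 0 0 30" --pt "0 0 0 0 0 0 30" --pt "0 0 0 0 0 0 30" --pt "0 0 0 0 0 0 30" --pt "0 0 0 0 0 0 30" --pt "0 0 0 0 0 0 30" --pt "0 0 0 0 0 0 30" --newtons 30

```text
time: 14.05
position: [0.5457, 0.0304, 0.0746]
tool_rot: [0.62, -0.343, 0.342, -0.618]
ft_force: [1.7, -1.5, 5.0]
grip_width: 0.039
```

```bash
cat > s.py <<'E'
from h import *
o=get_obs();M=R.from_quat(o['tool_rot']).as_matrix()
print(round(o['time'],2),o['position'].round(4),'yaw',np.degrees(np.arctan2(M[1,2],M[0,2])).round(1),'F',o['ft_force'].round(1),'M',o['moment'].round(3),'w',round(o['grip_width'],4),'q6',o['q'][5].round(2))
E
python3 s.py
```

```text
14.05 [0.5457 0.0304 0.0746] yaw 32.1 F [ 1.7 -1.5  5. ] M [-0.123 -0.466  0.113] w 0.039 q6 -0.71
```

Emit:
drive_tool --pt "0 0 0 0 8 0 30" --pt "0 0 0 0 16 0 30" --pt "0 0 0 0 24 0 30" --pt "0 0 0 0 32 0 30" --pt "0 0 0 0 40 0 30"

```text
time: 14.55
position: [0.545, 0.0303, 0.0746]
tool_rot: [-0.464, 0.535, -0.534, 0.461]
ft_force: [-3.5, -3.2, 4.1]
grip_width: 0.0392
```

```bash
python3 s.py
```

```text
14.55 [0.545  0.0303 0.0746] yaw -8.2 F [-3.5 -3.2  4.1] M [-0.532  0.562  0.196] w 0.0392 q6 -0.0
```

Emit:
drive_tool --pt "0 0 0 0 8 0 30" --pt "0 0 0 0 16 0 30" --pt "0 0 0 0 20 0 30"

```text
time: 14.85
position: [0.5447, 0.0304, 0.0746]
tool_rot: [-0.365, 0.607, -0.606, 0.362]
ft_force: [-3.8, -2.0, 4.0]
grip_width: 0.0396
```

```bash
python3 s.py
```

```text
14.85 [0.5447 0.0304 0.0746] yaw -28.1 F [-3.8 -2.   4. ] M [-0.378  0.74   0.149] w 0.0396 q6 0.34
```

Emit:
drive_tool --pt "0 0 0 0 8 0 30" --pt "0 0 0 0 16 0 30" --pt "0 0 0 0 20 0 30"

```text
time: 15.15
position: [0.5443, 0.0306, 0.0746]
tool_rot: [-0.254, 0.661, -0.66, 0.251]
ft_force: [-4.3, -2.6, 5.5]
grip_width: 0.0394
```

```bash
python3 s.py
```

```text
15.15 [0.5443 0.0306 0.0746] yaw -48.1 F [-4.3 -2.6  5.5] M [-0.258  0.772  0.142] w 0.0394 q6 0.69
```

Emit:
drive_tool --pt "0 0 0 0 0 0 62" --pt "0 0 0 0 0 0 62" --pt "0 0 0 0 0 0 62" --pt "0 0 0 0 0 0 62"

```text
time: 15.55
position: [0.5472, 0.031, 0.0745]
tool_rot: [0.253, -0.66, 0.66, -0.254]
ft_force: [-0.4, -0.0, 0.1]
grip_width: 0.0596
```

Emit:
drive_tool --pt "0 0 0 0 -8 0 62" --pt "0 0 0 0 -16 0 62" --pt "0 0 0 0 -24 0 62" --pt "0 0 0 0 -32 0 62" --pt "0 0 0 0 -40 0 62" --pt "0 0 0 0 -48 0 62" --pt "0 0 0 0 -56 0 62" --pt "0 0 0 0 -64 0 62" --pt "0 0 0 0 -72 0 62" --pt "0 0 0 0 -80 0 62"

```text
time: 16.55
position: [0.5471, 0.031, 0.0745]
tool_rot: [-0.619, 0.341, -0.341, 0.62]
ft_force: [0.2, 0.4, -0.3]
grip_width: 0.0623
```

Emit:
drive_tool --pt "0 0 0 0 0 0 62" --pt "0 0 0 0 0 0 62" --pt "0 0 0 0 0 0 30" --pt "0 0 0 0 0 0 30" --pt "0 0 0 0 0 0 30" --pt "0 0 0 0 0 0 30" --pt "0 0 0 0 0 0 30"

```text
time: 17.25
position: [0.5458, 0.0305, 0.0745]
tool_rot: [0.619, -0.343, 0.342, -0.618]
ft_force: [-2.4, -2.7, 2.1]
grip_width: 0.0392
```

Emit:
drive_tool --pt "0 0 0 0 8 0 30" --pt "0 0 0 0 16 0 30" --pt "0 0 0 0 20 0 30"

```text
time: 17.55
position: [0.5454, 0.0303, 0.0745]
tool_rot: [0.55, -0.446, 0.445, -0.548]
ft_force: [-2.3, -4.0, 3.1]
grip_width: 0.0393
```

```bash
python3 s.py
```

```text
17.55 [0.5454 0.0303 0.0745] yaw 11.8 F [-2.3 -4.   3.1] M [-0.615  0.574  0.183] w 0.0393 q6 -0.35
```

Emit:
drive_tool --pt "0 0 0 0 8 0 30" --pt "0 0 0 0 15 0 30"

```text
time: 17.75
position: [0.5451, 0.0303, 0.0745]
tool_rot: [-0.487, 0.515, -0.513, 0.484]
ft_force: [-3.3, -3.7, 1.1]
grip_width: 0.0392
```

```bash
python3 s.py
```

```text
17.75 [0.5451 0.0303 0.0745] yaw -3.2 F [-3.3 -3.7  1.1] M [-0.65   0.646  0.138] w 0.0392 q6 -0.09
```

```bash
cat > m.py <<'E'
from h import *
v=[]
for i in range(6): v.append(get_obs()['moment'][2]); camera('side')
print(get_obs()['time'],np.round(v,3),np.mean(v).round(3))
E
python3 m.py
```

```text
18.05 [ 0.138 -0.174 -0.176 -0.091 -0.151 -0.165] -0.103
```

Emit:
drive_tool --pt "0 0 0 0 7 0 30" --pt "0 0 0 0 14 0 30"

```text
time: 18.25
position: [0.5449, 0.0304, 0.0745]
tool_rot: [-0.421, 0.57, -0.569, 0.418]
ft_force: [-4.9, -5.0, 2.8]
grip_width: 0.0396
```

```bash
python3 m.py
```

```text
18.55 [ 0.209 -0.141 -0.085 -0.161 -0.183 -0.106] -0.078
```

Emit:
drive_tool --pt "0 0 0 0 7 0 30" --pt "0 0 0 0 14 0 30"

```text
time: 18.75
position: [0.5446, 0.0305, 0.0745]
tool_rot: [-0.349, 0.617, -0.616, 0.345]
ft_force: [-3.9, -3.7, 3.8]
grip_width: 0.0394
```

```bash
python3 m.py
```

```text
19.05 [ 0.113 -0.2   -0.144 -0.147 -0.157 -0.136] -0.112
```

Emit:
drive_tool --pt "0 0 0 0 8 0 30" --pt "0 0 0 0 16 0 30"

```text
time: 19.25
position: [0.5444, 0.0306, 0.0745]
tool_rot: [-0.259, 0.659, -0.658, 0.256]
ft_force: [-4.8, -4.0, 4.5]
grip_width: 0.0396
```

```bash
python3 m.py
```

```text
19.55 [ 0.208 -0.209 -0.185 -0.128 -0.104 -0.165] -0.097
```

Emit:
drive_tool --pt "0 0 0 0 0 0 62" --pt "0 0 0 0 0 0 62" --pt "0 0 0 0 0 0 62" --pt "0 0 0 0 0 0 62"

```text
time: 19.95
position: [0.5473, 0.0311, 0.0746]
tool_rot: [0.259, -0.658, 0.658, -0.259]
ft_force: [-0.1, 0.7, 0.4]
grip_width: 0.0595
```

Emit:
drive_tool --pt "0 0 -1 0 -8 0 62" --pt "0 0 -1 0 -16 0 62" --pt "0 0 -1 0 -24 0 62" --pt "0 0 -1 0 -32 0 62" --pt "0 0 -1 0 -40 0 62" --pt "0 0 -1 0 -48 0 62" --pt "0 0 -1 0 -56 0 62" --pt "0 0 -1 0 -64 0 62" --pt "0 0 -1 0 -72 0 62" --pt "0 0 -1 0 -80 0 62"

```text
time: 20.95
position: [0.5464, 0.0318, 0.0745]
tool_rot: [-0.622, 0.335, -0.336, 0.623]
ft_force: [0.6, -0.7, -0.7]
grip_width: 0.0617
```

Emit:
drive_tool --pt "0 0 0 0 0 0 62" --pt "0 0 0 0 0 0 62" --pt "0 0 0 0 0 0 30" --pt "0 0 0 0 0 0 30" --pt "0 0 0 0 0 0 30" --pt "0 0 0 0 0 0 30" --pt "0 0 0 0 0 0 30"

```text
time: 21.65
position: [0.5453, 0.0312, 0.0745]
tool_rot: [0.622, -0.338, 0.337, -0.621]
ft_force: [-1.4, -3.0, 1.0]
grip_width: 0.0392
```

Emit:
drive_tool --pt "0 0 0 0 7 0 30" --pt "0 0 0 0 14 0 30"

```text
time: 21.85
position: [0.5452, 0.0312, 0.0745]
tool_rot: [0.575, -0.412, 0.411, -0.574]
ft_force: [-2.7, -2.9, 1.6]
grip_width: 0.0393
```

```bash
python3 m.py
```

```text
22.15 [ 0.13  -0.239 -0.19  -0.171 -0.172 -0.167] -0.135
```

Emit:
drive_tool --pt "0 0 0 0 6 0 30" --pt "0 0 0 0 12 0 30"

```text
time: 22.35
position: [0.5453, 0.0313, 0.0745]
tool_rot: [0.53, -0.469, 0.468, -0.529]
ft_force: [-2.8, -5.3, 2.4]
grip_width: 0.039
```

```bash
python3 m.py
```

```text
22.65 [ 0.174 -0.161 -0.166 -0.188 -0.109 -0.243] -0.116
```

Emit:
drive_tool --pt "0 0 0 0 5 0 30" --pt "0 0 0 0 10 0 30"

```text
time: 22.85
position: [0.5452, 0.0312, 0.0745]
tool_rot: [-0.487, 0.513, -0.513, 0.486]
ft_force: [-2.4, -4.5, 2.6]
grip_width: 0.0394
```

```bash
python3 m.py
```

```text
23.15 [ 0.176 -0.124 -0.159 -0.167 -0.19  -0.173] -0.106
```

Emit:
drive_tool --pt "0 0 0 0 5 0 30" --pt "0 0 0 0 10 0 30"

```text
time: 23.35
position: [0.5452, 0.0313, 0.0745]
tool_rot: [-0.441, 0.554, -0.553, 0.439]
ft_force: [-3.6, -3.4, 3.1]
grip_width: 0.0394
```

```bash
python3 m.py
```

```text
23.65 [ 0.187 -0.13  -0.071 -0.112 -0.185 -0.142] -0.076
```

Emit:
drive_tool --pt "0 0 0 0 4 0 30" --pt "0 0 0 0 7 0 30"

```text
time: 23.85
position: [0.5451, 0.0313, 0.0745]
tool_rot: [-0.407, 0.579, -0.579, 0.405]
ft_force: [-3.2, -4.0, 2.3]
grip_width: 0.0395
```

```bash
sed -i 's/range(6)/range(8)/;s/np.mean(v)/np.mean(v[1:])/' m.py; python3 m.py
```

```text
24.25 [ 0.193 -0.032 -0.094 -0.134 -0.121 -0.206 -0.112 -0.116] -0.117
```

Emit:
drive_tool --pt "0 0 0 0 4 0 30" --pt "0 0 0 0 7 0 30"

```text
time: 24.45
position: [0.5452, 0.0313, 0.0745]
tool_rot: [-0.371, 0.603, -0.603, 0.369]
ft_force: [-3.5, -3.7, 2.9]
grip_width: 0.0392
```

```bash
python3 m.py
```

```text
24.85 [ 0.289  0.045 -0.139 -0.109 -0.089 -0.057 -0.049 -0.077] -0.068
```

```bash
sed -i 's/range(8)/range(14)/' m.py; python3 m.py; python3 s.py
```

```text
25.55 [-0.117 -0.027 -0.061 -0.042  0.002 -0.093 -0.059 -0.12  -0.075 -0.149
 -0.097 -0.139 -0.1   -0.05 ] -0.078
25.55 [0.5451 0.0312 0.0745] yaw -26.9 F [-3.5 -3.5  1.8] M [-0.671  0.607 -0.112] w 0.0394 q6 0.32
```

Hand torque at rest has risen from about -0.16 to about -0.08 N m, so the pad carries about 20–26 N, which is snug. Releasing and withdrawing.

Emit:
drive_tool --pt "0 0 0 0 0 0 87" --pt "0 0 0 0 0 0 87" --pt "0 0 0 0 0 0 87" --pt "0 0 0 0 0 0 87" --pt "0 0 0 0 0 0 87" --pt "0 0 0 0 0 0 87"

```text
time: 26.15
position: [0.5462, 0.0318, 0.0745]
tool_rot: [0.369, -0.603, 0.603, -0.37]
ft_force: [-0.0, -0.2, -0.5]
grip_width: 0.0795
```

Emit:
drive_tool --pt "0 -30 0 0 0 0 87" --pt "0 -70 0 0 0 0 87" --pt "0 -120 0 0 0 0 87" --pt "0 -150 0 0 0 0 87" --pt "50 -150 0 0 -8 0 87" --pt "100 -150 0 0 -16 0 87" --pt "120 -150 0 0 -20 0 87" --pt "120 -150 0 0 -20 0 87" --pt "120 -150 0 0 -20 0 87"

```text
time: 27.05
position: [0.4916, -0.0754, 0.2247]
tool_rot: [-0.468, 0.53, -0.53, 0.468]
ft_force: [0.6, 0.3, -0.1]
grip_width: 0.0866
```

```bash
python3 look.py j wrist scene side; python3 -c "
import cv2,numpy as np
a=cv2.imread('pics/j_wrist.png');b=cv2.imread('pics/j_side.png')[140:240,190:310];c=cv2.imread('pics/j_scene.png')
cv2.imwrite('pics/j.png',np.hstack([cv2.resize(a,(400,300)),np.vstack([cv2.resize(b,(400,300),interpolation=2)])]))
cv2.imwrite('pics/j.png',np.vstack([cv2.imread('pics/j.png'),np.hstack([cv2.resize(c,(400,300)),cv2.resize(c[140:240,240:360],(400,300),interpolation=2)])]))"
```

```text
27.05 [ 0.4916 -0.0754  0.2247] [[-0.125, 0.001, 0.992], [-0.992, 0.0, -0.125], [-0.001, -1.0, 0.0]] [ 0.63  0.28 -0.09] [-0.034 -0.056  0.004] 0.0866207467996368
wrist knob_grip 0.63 [306.  51.] [0.5483 0.0317 0.09  ]
wrist foot_spot 0.52 [475. 197.] [ 0.7607 -0.1556 -0.    ]
wrist strip 0.8 [290. 104.] [ 0.5394 -0.015   0.    ]
wrist strip_mid 0.91 [289. 100.] [ 0.538 -0.01   0.01 ]
wrist glue 0.62 [289. 104.] [ 0.5383 -0.0145  0.    ]
scene knob_grip 0.75 [305. 185.] [0.542  0.0322 0.09  ]
scene knob_grip 0.3 [373. 192.] [0.6135 0.195  0.09  ]
scene foot_spot 0.55 [302. 203.] [0.542  0.0326 0.    ]
scene strip 0.98 [287. 206.] [ 0.5392 -0.0121  0.    ]
scene strip_mid 0.62 [291. 204.] [ 0.5448 -0.003   0.01  ]
scene sander 0.88 [373. 192.] [0.5632 0.2416 0.    ]
scene glue 0.74 [145. 258.] [ 0.5905 -0.42    0.    ]
side knob_grip 0.95 [254. 176.] [0.5492 0.0221 0.09  ]
side foot_spot 0.72 [260. 164.] [0.574  0.2466 0.    ]
side foot_spot 0.7 [252. 198.] [0.5445 0.0353 0.    ]
side strip 0.87 [250. 207.] [ 0.5368 -0.0101  0.    ]
side strip_mid 0.61 [255. 206.] [ 0.5505 -0.0155  0.01  ]
side sander 0.85 [256. 164.] [0.5613 0.2445 0.    ]
side glue 0.98 [275. 318.] [ 0.5886 -0.4285  0.    ]
side glue 0.73 [251. 176.] [0.5427 0.1653 0.    ]
```

View pics/j.png

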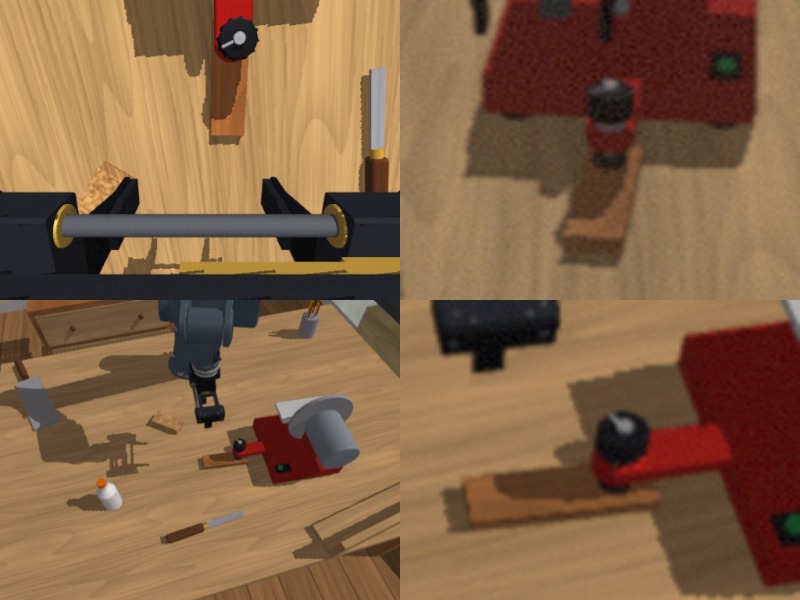

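The black pad now sits on the strip in both fixed views. In the side crop it is at about (610,155), well inside the strip's edges. The knob's index has turned about 220°, matching the hand, and the bystanders are where they were. Handing in.

```bash
python3 -c "
from rig import *
print(hand_in())"
```

```text
the job is handed in; nothing more can be done
None
```

The strip is under the levelling foot with the foot wound down snug on it, and I handed the job in at about 27 s of the 72 s allowed.

- **Strip:** I gripped it near its outer end and slid it in flat, end first. Measured from the wrist camera before winding, the foot's axis is about 34 mm inside the strip's far end and 3 mm off its centreline. That leaves the 30 mm pad at least 6 mm of strip on every side.
- **Foot:** I turned the knob about 220° clockwise in three strokes. The torque on the hand at rest rose from about −0.16 to −0.08 N m, so I estimate 20–26 N on the pad. Single torque readings scattered by several hundredths of a N m, so that force is only good to perhaps ±8 N. It is still under the 50 N at which the knob stays put.
- **Last checks:** The final pictures show the pad resting on the strip. The knob's index mark has turned about as far as the hand did, and the hand is clear of everything. The glue, chisel and sanding block look untouched. A few low-confidence network detections were plainly wrong, such as "foot_spot" reported at the chisel, and I ignored them.

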